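# Level a fan's assembly nest with the yellow wedge

### The arm

A 6-joint arm with a two-finger parallel gripper is mounted at the origin on the work surface. World frame = base frame: x ahead of the robot, y to its left, z up, the work surface at z = 0. Lengths are in m, angles in rad, forces in N, time in s.
With the tool pointing down it reaches from about 0.35 to 1 m from the base axis. Payload 7.1 kg.
Tool frame: the origin (TCP) lies between the finger pads; the fingertips stand 22 mm ahead of it and the grasp point (between the pads) lies 3 mm ahead of it; z points along the fingers, y is the line along which they close (so a half turn about z gives the same grasp; the last joint's range is limited). The gripper opens to 85 mm and grips with 20 to 120 N. Pads are 22 mm wide; open, the fingers measure 114 mm over their backs; the gripper's body (76 mm by 85 mm) begins 54 mm behind the grasp point. The pads swing forward as they close: fully open they stand 13 mm farther back than shut.
Start: joints at [1.153, 0.423, 1.63, -0, 1.089, -0.019], TCP at [0.243, 0.576, 0.253] pointing down, gripper open.
Joint ranges: [-3, 3], [-0.9, 2.11], [0.09, 2.58], [-1.31, 4.45], [0.11, 2.69], [-2.54, 2.54]. Speed limits (rad/s): [2.39, 2.39, 3.01, 3.14, 3.14, 3.14].

### API

Orientations are given as a rotation vector (axis times angle).
In Python, from rig import manip gives the robot as it stands. The module is installed in compiled form; this text tells all that it offers. Calls block until the motion is done:
- manip.move_to(position, orientation): joint-space move of the TCP to a pose.
- manip.servo_line(position, orientation=None, rate=0.15): straight line of the TCP; orientation=None keeps the orientation; rate is the mean speed in m/s.
- manip.set_joints(angles): joint-space move.
- manip.command_gripper(opening, f_grip=None): finger opening in m; f_grip is the grip in N (None keeps the last); returns when the fingers have stopped.
- manip.hold(seconds).
- manip.solve_ik(position, orientation): joint angles nearest the present ones, or None.
- manip.camera(name): name is "side" or "top" or "wrist"; returns a dict with "image" (420x560x3 uint8, red, green, blue), "fx", "fy", "cx", "cy" (pixels), "k1" (the pictures are not rectified: a ray, as slopes to the right and down, at radius r is drawn at 1 + k1 r^2 times it, then the intrinsics apply), "cam_to_world" (4x4, takes a point from camera to world coordinates); the wrist camera has in their place "mount" (4x4, takes a point from camera to tool coordinates, whose origin is the TCP and whose axes are the flange's). Camera axes: x right, y down, z forward; pixel columns grow to the right and rows downward; lengths in m; the calibration is good to about 2 mm. A picture is of the moment at which its call begins: read the wrist's pose just before it. There is no depth.
A pose or a line that the arm cannot do raises manip.IKError and nothing moves.
- manip.sign_off(): hands the job in; it is judged then, once.
Readings, each from a call of its own:
- manip.get_time(): time.
- manip.get_joint_positions(): joint angles.
- manip.get_joint_vel(): joint speeds.
- manip.get_tau(): joint torques, N m.
- manip.get_position(): TCP position.
- manip.get_ee_rot(): TCP orientation.
- manip.get_contact_force(): force on the tool from outside, world axes, zero at the start.
- manip.get_torque(): the same for the moment, N m.
- manip.get_width(): finger opening in m.
- manip.get_grip_force(): force on a finger pad.
Only numpy, scipy, OpenCV 4.12 (cv2) and the standard library are available. Lean on these libraries where they do the work, as an engineer would, in place of code of your own. Each camera call takes 0.05 s, during which the arm holds its last target. There are 200 camera calls.

### The job

The plate that carries the fan droops at its free edge. Take the yellow wedge by its grip block, push it tip first, straight in under the middle of that edge until the plate sits level on the wedge's flat top, then let go and leave it there.

Things in the scene. Friction and masses are not known exactly. Their poses are not given: they have to be found in the camera images.
- wedge_yellow: Loose yellow wedge, 140 x 30 mm. Origin: middle of its underside; x to the thin tip, z up. Tip at x=+70 mm, 3 mm thick; even ramp to 30 mm high at x=0; flat top 30 mm high from x=0 to -40; grip block x=-40 to -70, 30 mm wide in y (grasp across y), top at 60 mm. About 0.12 kg. A red wedge (flat top 42 mm) and a blue one (18 mm) lie beside it in any order: wrong heights.
- entry (a point): Point on the table right under the middle of the nest plate's free edge, fixed to the blue base. x is level and points straight in under the plate towards the hinge (the way to push), y along the edge, z up. Free room for the wedge underneath: y=-60 to +60 mm, in to x=150 mm. Pushing the wedge in takes about 3 to 10 N.
- plate_edge (a point): Middle of the free edge of the aluminium nest plate, on its underside; moves with the plate: about 10 mm above the table drooping, 30 mm level. x points to the hinge, 170 mm away, y along the edge. Plate 150 mm wide, 8 mm thick; on it a black fan, screwed on, 120 x 120 x 38 mm, starting 38 mm in from the edge. Together 0.7 kg.
- nest_plate (a joint): Tilt of the nest plate with its fan, rad: 0 is level, -0.12 drooping (on its stops, as at the start), positive when the free edge stands higher than the hinge. It falls back under its own weight.

How it is judged:
At the end, for the whole second after the job is handed in: The nest plate is level within 2 degrees; the yellow wedge lies flat on the table under its free edge, at rest, pointing straight in within 12 degrees, within 25 mm of the middle of the edge, its origin (the top of its ramp) between 15 mm short of the edge and 45 mm past it (value of joint nest_plate between -0.035 and 0.035 rad and x of wedge_yellow in the frame of entry between -0.015 and 0.045 m and y of wedge_yellow in the frame of entry between -0.025 and 0.025 m and angle between the x axis of wedge_yellow and the x axis of entry, either way round below 0.21 rad and angle between wedge_yellow's own z axis and vertical below 0.06 rad and linear speed of wedge_yellow below 0.01 m/s); the robot touches nothing.
It also fails if it takes over 37 s, if anything falls off the work surface, if the arm or the gripper's body presses on something with over 40 N, if the wrist force passes 120 N, or if a joint passes its speed limit or range.

## Working session

There is one attempt and no reset: what is moved stays moved. The work goes in short steps, each a Python script; the robot and the scene stay as the last script left them, time stands still between calls to the robot, and variables do not carry over. Pictures are saved under pics/ and viewed, at most 10 in all, crops included, and the job is handed in when it is done.

```bash
mkdir -p pics; cat > h.py <<'E'
import numpy as np, cv2
from rig import manip
from scipy.spatial.transform import Rotation as R
def T_of(c,tool=None):
    if "cam_to_world" in c: return np.array(c["cam_to_world"])
    p,r=tool; T=np.eye(4); T[:3,:3]=R.from_rotvec(r).as_matrix(); T[:3,3]=p
    return T@np.array(c["mount"])
def rays(c,px,T):
    px=np.atleast_2d(np.array(px,float))
    d=np.c_[(px[:,0]-c["cx"])/c["fx"],(px[:,1]-c["cy"])/c["fy"]]
    u=d.copy()
    for _ in range(20): u=d/(1+c["k1"]*(u**2).sum(1,keepdims=True))
    return T[:3,3],np.c_[u,np.ones(len(u))]@T[:3,:3].T
def onplane(c,px,z,T):
    o,v=rays(c,px,T); return o+v*((z-o[2])/v[:,2])[:,None]
def shot(name,fn=None):
    tool=(np.array(manip.get_position()),np.array(manip.get_ee_rot()))
    c=manip.camera(name); T=T_of(c,tool)
    if fn: cv2.imwrite(fn,cv2.cvtColor(c["image"],cv2.COLOR_RGB2BGR))
    return c,T
E
python3 - <<'E'
from h import *
for n in("top","side"):
    c,T=shot(n,f"pics/{n}0.png"); np.save(n+"T.npy",T)
    print(n,c["fx"],c["fy"],c["cx"],c["cy"],c["k1"]);print(T.round(3))
    import pickle; pickle.dump((c,T),open(n+".pkl","wb"))
a=[cv2.imread(f"pics/{n}0.png") for n in("top","side")]
E
```

```text
top 408.38829720271866 408.38829720271866 282.4584755758725 204.62859439859528 -0.01770486644497649
[[ 0.001 -0.987  0.158  0.389]
 [-1.     0.001  0.008  0.066]
 [-0.008 -0.158 -0.987  0.885]
 [ 0.     0.     0.     1.   ]]
side 415.87253688616283 415.87253688616283 273.5079464087452 205.40965540533367 -0.01299174298417282
[[ 0.954 -0.181  0.241  0.327]
 [-0.301 -0.563  0.77  -0.501]
 [-0.003 -0.806 -0.591  0.514]
 [ 0.     0.     0.     1.   ]]
```

View pics/top0.png

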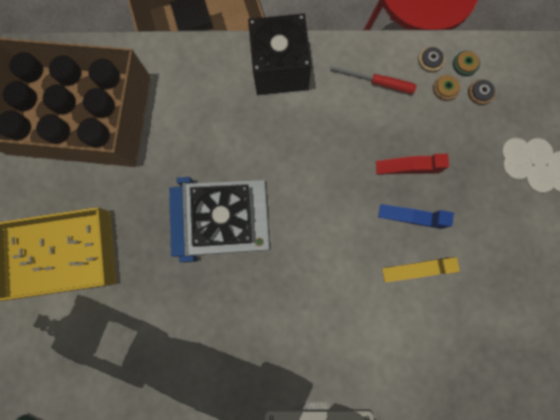

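View pics/side0.png

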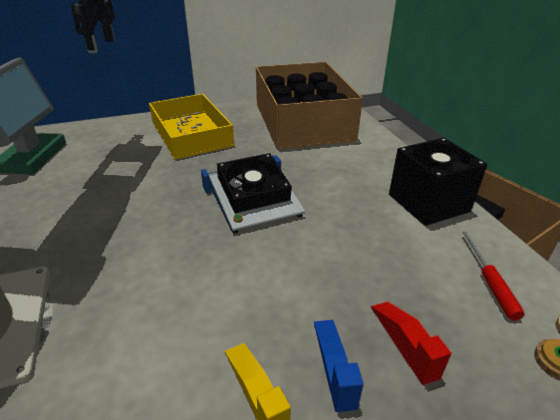

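The top view shows the plate at cols 185–268, rows 180–254, with its hinge on the left and its free edge on the right at col ~267. The yellow wedge runs from its tip at (384,274) to its block at (455,266). The push direction is therefore roughly world +y. The side view agrees.

```bash
python3 - <<'E'
from h import *
import pickle
c,T=pickle.load(open("top.pkl","rb"))
im=c["image"]; hsv=cv2.cvtColor(im,cv2.COLOR_RGB2HSV)
m=cv2.inRange(hsv,(18,120,60),(35,255,255)); m[:,:350]=0
cs,_=cv2.findContours(m,cv2.RETR_EXTERNAL,cv2.CHAIN_APPROX_NONE); k=max(cs,key=cv2.contourArea)
print("yellow",cv2.approxPolyDP(cv2.convexHull(k),1.2,True)[:,0].tolist())
m2=cv2.inRange(hsv,(0,0,115),(179,60,255)); m2[:,:175]=0;m2[:,290:]=0;m2[:170]=0;m2[265:]=0
cs,_=cv2.findContours(m2,cv2.RETR_EXTERNAL,cv2.CHAIN_APPROX_NONE); k=max(cs,key=cv2.contourArea)
P=cv2.approxPolyDP(cv2.convexHull(k),2.5,True)[:,0]
print("plate",P.tolist(), onplane(c,P,0.018,T).round(4).tolist())
mb=cv2.inRange(hsv,(100,100,40),(125,255,255)); mb[:,:160]=0;mb[:,300:]=0
Q=cv2.boxPoints(cv2.minAreaRect(cv2.findNonZero(mb)));print("base",Q.tolist())
a=cv2.resize(im[165:270,160:300],None,fx=4,fy=4,interpolation=cv2.INTER_CUBIC)
b=cv2.resize(im[245:295,370:470],None,fx=4,fy=4,interpolation=cv2.INTER_CUBIC)
o=np.zeros((630,560,3),np.uint8);o[:420,:560]=a;o[420:620,:400]=b
cv2.imwrite("pics/crop.png",o[:600,:,::-1])
E
```

```text
yellow [[459, 269], [458, 271], [391, 281], [385, 281], [383, 274], [383, 268], [454, 257], [457, 260]]
plate [[263, 179], [268, 248], [189, 254], [185, 185]] [[0.5847, 0.1153, 0.018], [0.4354, 0.1035, 0.018], [0.4226, 0.2706, 0.018], [0.5716, 0.2848, 0.018]]
base [[168.32635498046875, 178.3769073486328], [189.90399169921875, 177.5362091064453], [193.14498901367188, 260.72161865234375], [171.56735229492188, 261.56231689453125]]
```

View pics/crop.png

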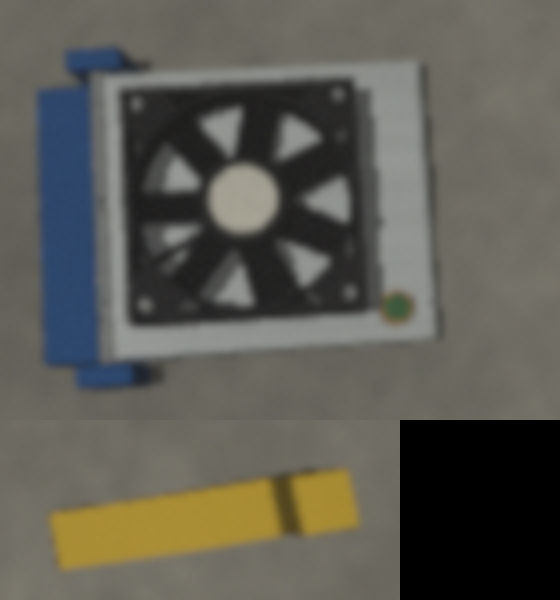

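The crop gives the free-edge corners as full-image (265,180.7) and (269.5,249). The wedge tip corners are (382.5,268.5) and (385,282.5), and the block's top rear corners are (457.5,257.5) and (460,271.7).

```bash
cat > plan.py <<'E'
from h import *
import pickle
c,T=pickle.load(open("top.pkl","rb"))
e=onplane(c,[(265,180.7),(269.5,249)],0.018,T)[:,:2]
hng=onplane(c,[(186,183.5),(188.5,254)],0.038,T)[:,:2]
E=e.mean(0); along=e[0]-e[1]; W=np.linalg.norm(along); along/=W
n=np.array([-along[1],along[0]]); n=n if n[1]>0 else -n
m=hng.mean(0)-E; m/=np.linalg.norm(m)
tip=onplane(c,[(382.5,268.5),(385,282.5)],0.003,T)[:,:2].mean(0)
bk=onplane(c,[(457.5,257.5),(460,271.75)],0.060,T)[:,:2].mean(0)
d=tip-bk; L=np.linalg.norm(d); d/=L
blk=bk+0.015*d
def ori(d,s):   # tool z down, tool y perpendicular to d
    y=s*np.array([-d[1],d[0],0]); z=np.array([0,0,-1.]); x=np.cross(y,z)
    return R.from_matrix(np.c_[x,y,z]).as_rotvec()
E
python3 - <<'E'
from plan import *
print("E",E,"W",W,"n",n,"m",m,"\nblk",blk,"d",d,"L",L)
for s in(1,-1):
  for p,dd,z in((blk,d,.12),(blk,d,.043),(E-.14*n,n,.08),(E-.04*n,n,.043)):
    q=manip.solve_ik([*p,z],ori(dd,s)); print(s,None if q is None else np.round(q,2))
print(manip.get_time())
E
```

```text
E [0.50707487 0.10563325] W 0.14800847692677188 n [-0.07154005  0.99743773] m [-0.06479685  0.99789848] 
blk [ 0.39744672 -0.26504996] d [-0.15789141  0.98745648] L 0.13916689606028948
1 [-0.61  0.43  2.04  0.    0.68  2.37]
1 [-0.61  0.58  2.05  0.    0.51  2.37]
1 None
1 None
-1 [-0.61  0.43  2.04 -0.    0.68 -0.77]
-1 [-0.61  0.58  2.05 -0.    0.51 -0.77]
-1 [-0.09  0.54  1.96 -0.    0.64 -0.16]
-1 [ 0.11  0.61  1.97 -0.    0.56  0.03]
0.1
```

```bash
python3 - <<'E'
from plan import *
manip.command_gripper(0.075,60)
manip.move_to([*blk,0.16],ori(d,-1))
c,T=shot("wrist","pics/w1.png"); print(manip.get_time(),manip.get_position())
pickle.dump((c,T),open("w1.pkl","wb"))
m=cv2.inRange(cv2.cvtColor(c["image"],cv2.COLOR_RGB2HSV),(18,120,60),(35,255,255))
k=max(cv2.findContours(m,0,1)[0],key=cv2.contourArea)
P=cv2.approxPolyDP(cv2.convexHull(k),3,True)[:,0]
for z in (.003,.06): print(z,[(*a.tolist(),*b[:2].round(4).tolist()) for a,b in zip(P,onplane(c,P,z,T))])
# predicted block corners from top view, for comparison
p=np.array([-d[1],d[0]]); print([ (bk+s*.015*p).round(4).tolist() for s in(1,-1)],[ (tip+s*.015*p).round(4).tolist() for s in(1,-1)])
E
```

```text
3.4333 [ 0.39783985 -0.26466852  0.16004772]
0.003 [(303, 27, 0.392, -0.1394), (305, 235, 0.4214, -0.2956), (263, 236, 0.3867, -0.3021), (263, 27, 0.3638, -0.1439)]
0.06 [(303, 27, 0.3908, -0.1503), (305, 235, 0.4141, -0.2744), (263, 236, 0.3866, -0.2796), (263, 27, 0.3684, -0.1539)]
[[0.385, -0.2822], [0.4146, -0.2775]] [[0.363, -0.1448], [0.3927, -0.1401]]
```

View pics/w1.png

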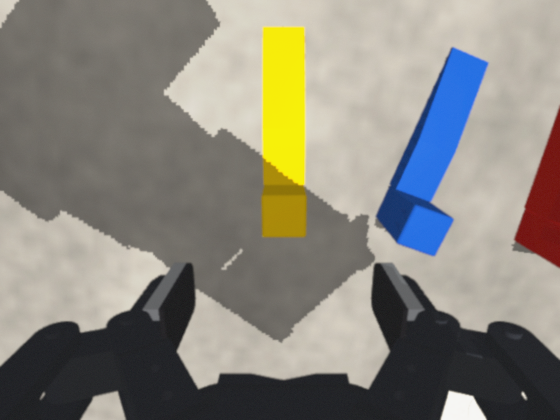

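The wrist view shows the yellow wedge upright at cols 263–305, rows 27–236, centred and aligned between the fingers, within 3 mm of the top-view estimate. Next I grasp it and carry it to just short of the edge.

```bash
python3 - <<'E'
from plan import *
g=blk+0.0015*d
manip.servo_line([*g,0.043],ori(d,-1),rate=0.12)
manip.command_gripper(0.0,60)
print("w",manip.get_width(),manip.get_grip_force(),manip.get_contact_force())
z=manip.get_position()[2]
manip.servo_line([*g,z+0.03])
p=E-0.155*n
manip.move_to([*p,z+0.03],ori(n,-1))
manip.servo_line([*p,z+0.001],rate=0.06)
print(manip.get_time(),manip.get_position(),p,z,manip.get_width(),manip.get_contact_force())
c,T=shot("wrist","pics/w2.png"); pickle.dump((c,T),open("w2.pkl","wb"))
c,T=shot("side","pics/s2.png")
E
```

```text
w 0.02958779524179671 59.03214633464813 [-0.44853932  0.46976549  5.45514262]
6.9917 [ 0.51781731 -0.04912341  0.04389233] [ 0.51816358 -0.04896959] 0.04352705054446388 0.029253156829531956 [ 0.49209255 -0.13205044 -0.81922686]
```

View pics/w2.png

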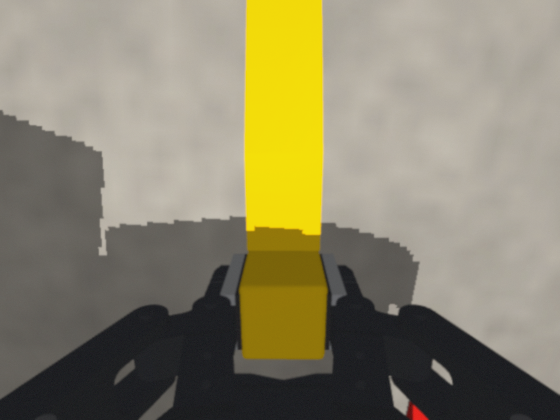

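View pics/s2.png

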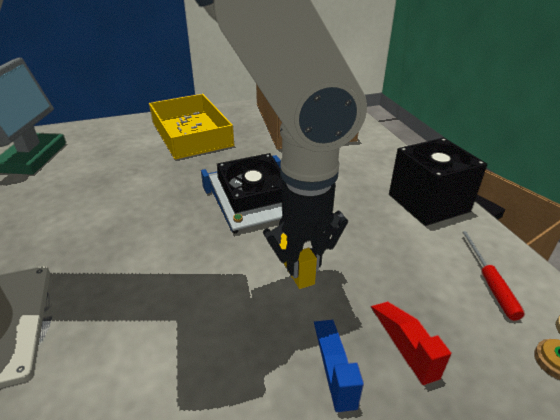

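The wedge is held straight in the grip (wrist view, cols 245–323), and the side view shows it in front of the plate's free edge. Now I push it in with force checks.

```bash
python3 - <<'E'
from plan import *
z=0.0437
for x in (-.125,-.10,-.08,-.06,-.05,-.04):
    p=E+x*n
    manip.servo_line([*p,z],rate=0.06)
    f=np.array(manip.get_contact_force()); print(x,np.round(f,1),np.round(np.array(manip.get_position())-[*p,z],4))
    if np.linalg.norm(f)>30: print("stop");break
print(manip.get_time(),manip.get_width())
c,T=shot("side","pics/s3.png")
cv2.imwrite("pics/s3c.png",cv2.resize(c["image"][140:300,180:380,::-1],None,fx=3.5,fy=3.5))
E
```

```text
-0.125 [ 0.8  0.1 -0.7] [0.     0.0003 0.    ]
-0.1 [ 0.2  0.9 -1.7] [-0.      0.0006 -0.0001]
-0.08 [-0.  -1.1 -2.8] [ 0.0001  0.0001 -0.    ]
-0.06 [ 1.  -0.2 -3.8] [-0.0002  0.0002 -0.0001]
-0.05 [ 1.1  2.4 -3.8] [-0.0001  0.0003 -0.0001]
-0.04 [ 0.4  2.8 -3.7] [-0.0002  0.0006 -0.0001]
9.9083 0.029773829886857974
```

View pics/s3c.png

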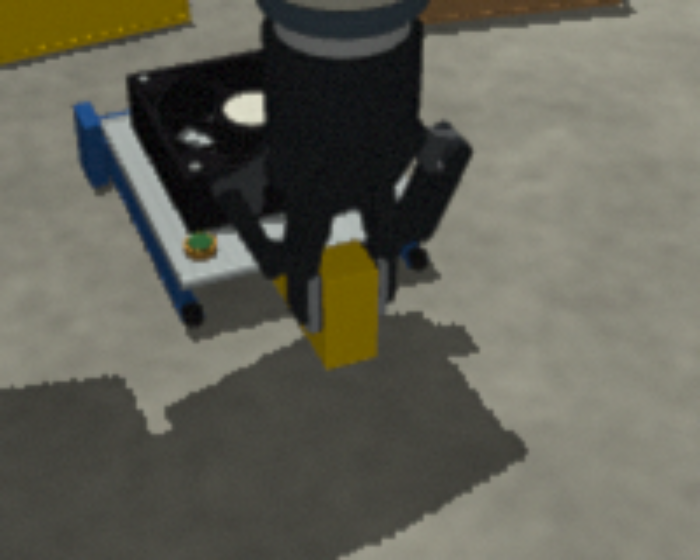

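The plate has lifted onto the wedge, and forces stayed at about 4 N. Next I release, retreat and check.

```bash
python3 - <<'E'
from plan import *
manip.command_gripper(0.065)
p=E-.04*n
manip.servo_line([*p,0.2],rate=0.12)
p=E-.2*n
manip.move_to([p[0]-.1,-.2,0.25],ori(n,-1))
manip.hold(0.3)
c,T=shot("top"); a=cv2.resize(c["image"][165:270,160:320,::-1],None,fx=4,fy=4,interpolation=cv2.INTER_CUBIC)
pickle.dump((c,T),open("top2.pkl","wb"))
m=cv2.inRange(cv2.cvtColor(c["image"],cv2.COLOR_RGB2HSV),(18,120,40),(35,255,255)); m[:170]=0;m[260:]=0;m[:,:255]=0;m[:,340:]=0
k=max(cv2.findContours(m,0,1)[0],key=cv2.contourArea)
P=cv2.approxPolyDP(cv2.convexHull(k),1.2,True)[:,0]
for q,w in zip(P,onplane(c,P,.06,T)): v=w[:2]-E; print(q,"along",(v@n).round(4),"lat",(v@along).round(4))
c2,_=shot("side"); b=cv2.resize(c2["image"][150:260,190:320,::-1],None,fx=4,fy=4,interpolation=cv2.INTER_CUBIC)
cv2.imwrite("pics/t4.png",a);cv2.imwrite("pics/s4.png",b);print(manip.get_time(),manip.get_contact_force())
E
```

```text
[292 203] along -0.0536 lat 0.014
[294 215] along -0.0559 lat -0.011
[291 219] along -0.0492 lat -0.0187
[268 220] along -0.0023 lat -0.0174
[268 206] along -0.0042 lat 0.0113
13.3417 [-0.81635986  0.43700811 -0.12632623]
```

View pics/t4.png

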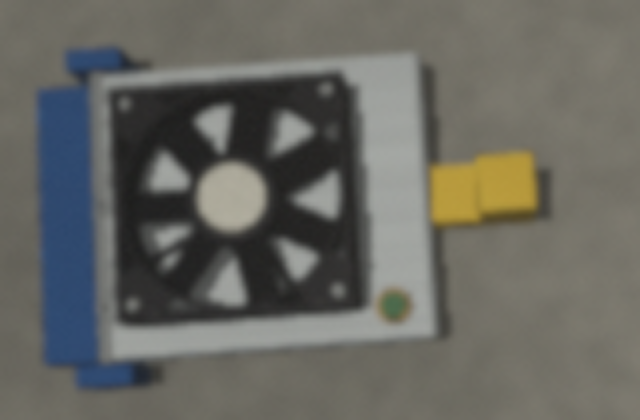

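View pics/s4.png

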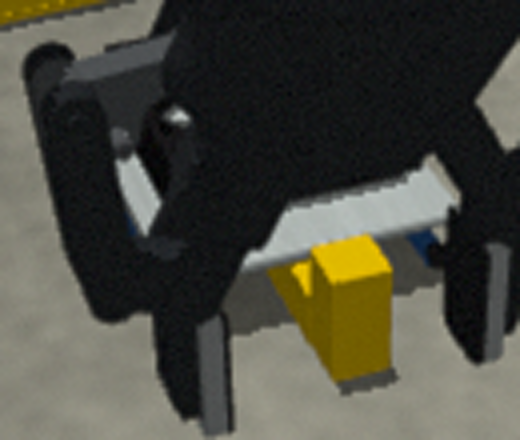

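The top view shows the wedge straight under the middle of the edge. Its block's rear is 55 mm outside the edge, so the origin is about +15 mm past it, with under 3 mm lateral offset. The plate rests on the flat top, and the gripper is clear.

```bash
python3 -c "
from rig import manip
print(manip.sign_off())"
```

```text
the job is handed in; nothing more can be done
None
```

I pushed the yellow wedge straight in under the middle of the plate's free edge, let go, and handed the job in at about 13 s; in the last pictures the plate rests on its flat top, with the wedge's origin about 15 mm past the edge, though no verdict was returned.

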